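Load the laundry caddy in reverse order

TASK

The four refilled laundry containers stand in a row on the filling tray. Move them all into the wells of the plywood caddy in reverse order: the one nearest the tap end of the tray goes into the well farthest from the caddy's handle, and so on, so that the one farthest from the tap ends up next to the handle. Keep each upright all the way and leave it standing flat on the floor of its well, one to a well.

Things in the scene. Friction and masses are not known exactly. Their poses are not given: they have to be found in the camera images.
- tall_mid (a point): Loose tall round white bottle, 50 mm in diameter and 140 mm high: body up to 106 mm, then a 6 mm neck and a round grey cap 32 mm in diameter up to the top. About 250 g. This point is its centre: on its upright axis, half-way up (70 mm above its underside); z up. The cap or lid is centred on the same axis.
- square_mid (a point): Loose square white bottle, 46 x 46 mm and 118 mm high: body up to 84 mm, then a 6 mm neck and a round grey cap 32 mm in diameter up to the top. About 220 g. This point is its centre: on its upright axis, half-way up (59 mm above its underside); z up. The cap or lid is centred on the same axis.
- flat_mid (a point): Loose low flat white bottle, 38 mm (own x) by 60 mm (own y) and 96 mm high: body up to 62 mm, then a 6 mm neck and a round grey cap 32 mm in diameter up to the top. About 180 g. This point is its centre: on its upright axis, half-way up (48 mm above its underside); z up. The cap or lid is centred on the same axis.
- jar_mid (a point): Loose squat round white jar, 58 mm in diameter and 75 mm high, straight-sided, its upper 23 mm a grey lid of the same diameter. About 240 g. This point is its centre: on its upright axis, half-way up (37.5 mm above its underside); z up. The cap or lid is centred on the same axis.
- pad_tall: Black rubber pad, 70 x 70 x 4 mm, fixed on the filling tray; the one on which the tall bottle stands at the start (within 5 mm of its centre). It stays, so it keeps that container's starting place. All four pads look alike; the order of the containers differs from start to start. Origin at the centre of its underside, 6 mm above the counter.
- pad_square: Black rubber pad, 70 x 70 x 4 mm, fixed on the filling tray; the one on which the square bottle stands at the start (within 5 mm of its centre). It stays, so it keeps that container's starting place. All four pads look alike; the order of the containers differs from start to start. Origin at the centre of its underside, 6 mm above the counter.
- pad_flat: Black rubber pad, 70 x 70 x 4 mm, fixed on the filling tray; the one on which the flat bottle stands at the start (within 5 mm of its centre). It stays, so it keeps that container's starting place. All four pads look alike; the order of the containers differs from start to start. Origin at the centre of its underside, 6 mm above the counter.
- pad_jar: Black rubber pad, 70 x 70 x 4 mm, fixed on the filling tray; the one on which the jar stands at the start (within 5 mm of its centre). It stays, so it keeps that container's starting place. All four pads look alike; the order of the containers differs from start to start. Origin at the centre of its underside, 6 mm above the counter.
- tray: Fixed steel filling tray, 86 mm (own x) by 345 mm (own y), with an upright steel tap board, 75 mm high, with a brass tap, at its +y end (176 mm from the middle). Its four pads lie in a row along own y at +123, +41, -41 and -123 mm, own x = 0, their tops 10 mm above the counter. Origin at the centre of its underside, on the counter; it may be turned a little.
- caddy: Fixed plywood carrying caddy with an upright wooden handle (94 mm high) at its +y end (173 mm from the middle). Four open wells, each 74 x 74 mm inside, lie in a row along own y, centred at +123, +41, -41 and -123 mm, own x = 0; their floor is 6 mm and the rims and partitions (8 mm thick) 28 mm above the counter. Every container fits any well at any yaw. Origin at the centre of its underside, on the counter; it may be turned a little.
Mind the look-alikes: they are no part of the job. What is shaped like the part that bears square_mid but orange is not meant.

How it is judged:
By the outcome, as a careful person would: the job done as asked, in the order asked, and still so for the second after the job is handed in, with the robot touching nothing.
It also fails if it takes over 86 s, if anything falls off the work surface, if the arm or the gripper's body presses on something with over 40 N, if the wrist force passes 120 N, or if a joint passes its speed limit or range.

ROBOT

A 6-joint arm with a two-finger parallel gripper is mounted at the origin on the work surface. World frame = base frame: x ahead of the robot, y to its left, z up, the work surface at z = 0. Lengths are in m, angles in rad, forces in N, time in s.
With the tool pointing down it reaches from about 0.275 to 1 m from the base axis. Payload 8.4 kg.
Tool frame: the origin (TCP) lies on the centre line of the jaws, within the pads' length; the fingertips stand 17 mm ahead of it and the grasp point (between the pads) lies 2 mm behind it (bot.tcp_to_tips is the z of the fingertips in the tool frame, in m); z points along the fingers, y is the line along which they close (so a half turn about z gives the same grasp; the last joint's range is limited). The gripper opens to 85 mm and grips with 20 to 120 N. Pads are 22 mm wide; open, the fingers measure 114 mm over their backs; the gripper's body (76 mm by 85 mm) begins 54 mm behind the grasp point. The pads swing forward as they close: fully open they stand 13 mm farther back than shut.
Start: joints at [-1.114, 0.353, 1.633, -0, 1.155, -0.002], TCP at [0.277, -0.56, 0.248] pointing down, gripper open.
Joint ranges: [-2.63, 2.63], [-0.92, 2.1], [0.06, 2.66], [-1.3, 4.44], [0, 2.69], [-3.02, 3.02]. Speed limits (rad/s): [2.22, 2.22, 2.79, 3.14, 3.14, 3.14].

INTERFACE

Orientations are given as a unit quaternion [x, y, z, w].
In Python, from workcell import bot, hand, kinematics, get_obs, vision, hand_in gives the robot as it stands. The module is installed in compiled form; this text tells all that it offers. Calls block until the motion is done:
- bot.reach(position, orientation): joint-space move of the TCP to a pose.
- bot.servo_line(position, ori=None, velocity=0.15): straight line of the TCP; ori=None keeps the orientation; velocity is the mean speed in m/s.
- bot.goto_joints(angles): joint-space move.
- hand.move_gripper(opening, strength=None): finger opening in m; strength is the grip in N (None keeps the last); returns when the fingers have stopped.
- bot.dwell(seconds).
- kinematics.solve_ik(position, orientation): joint angles nearest the present ones, or None.
- get_obs(): the state.
- vision.read_camera(name): name is "scene" or "top" or "wrist"; returns a dict with "frame" (384x512x3 uint8, red, green, blue), "intrinsics" (3x3 intrinsics, pixels), "view" (4x4, takes a point from world to camera coordinates). Camera axes: x right, y down, z forward; pixel columns grow to the right and rows downward; lengths in m; the calibration is good to about 2 mm. A picture is of the moment at which its call begins. There is no depth.
A pose or a line that the arm cannot do raises bot.IKError and nothing moves.
- hand_in(): hands the job in; it is judged then, once.
The state is a dict: "time_s": time; "joint_pos": joint angles; "joint_vel": joint speeds; "joint_efforts": joint torques, N m; "position": TCP position; "orientation": TCP orientation; "wrist_force": force on the tool from outside, world axes, zero at the start; "ft_torque": the same for the moment, N m; "gripper_width": finger opening in m; "grip_force": force on a finger pad.
Only numpy, scipy, OpenCV 4.12 (cv2) and the standard library are available. Lean on these libraries where they do the work, as an engineer would, in place of code of your own. Each camera call takes 0.05 s, during which the arm holds its last target. There are 200 camera calls.

## Working session

There is one attempt and no reset: what is moved stays moved. The work goes in short steps, each a Python script; the robot and the scene stay as the last script left them, time stands still between calls to the robot, and variables do not carry over. Pictures are saved under pics/ and viewed, at most 14 in all, crops included, and the job is handed in when it is done.

```bash
mkdir -p pics; python3 - <<'E'
from workcell import bot,hand,get_obs,vision
import cv2,numpy as np
for n in ("scene","top"):
    r=vision.read_camera(n); cv2.imwrite(f"pics/{n}0.png",cv2.resize(r["frame"][:,:,::-1],(800,600),interpolation=cv2.INTER_CUBIC))
    cv2.imwrite(f"{n}_raw.png",r["frame"][:,:,::-1]); np.savez(f"{n}.npz",K=r["intrinsics"],V=r["view"])
    print(n,np.round(r["intrinsics"],1).tolist(),np.round(r["view"],3).tolist())
o=get_obs();print(o["time_s"],o["orientation"],o["gripper_width"])
E
```

```text
scene [[361.1, 0.0, 257.5], [0.0, 361.1, 192.5], [0.0, 0.0, 1.0]] [[-0.796, 0.606, -0.002, 0.408], [0.308, 0.4, -0.863, -0.073], [-0.522, -0.688, -0.505, 0.967], [0.0, 0.0, 0.0, 1.0]]
top [[402.1, 0.0, 250.2], [0.0, 402.1, 197.3], [0.0, 0.0, 1.0]] [[0.008, -0.999, 0.031, -0.016], [-0.981, -0.014, -0.195, 0.507], [0.196, -0.028, -0.98, 0.733], [0.0, 0.0, 0.0, 1.0]]
0.1 [ 9.73802213e-01  2.27395745e-01 -1.48169690e-04 -6.35216420e-04] 0.08551885720580883
```

View pics/scene0.png

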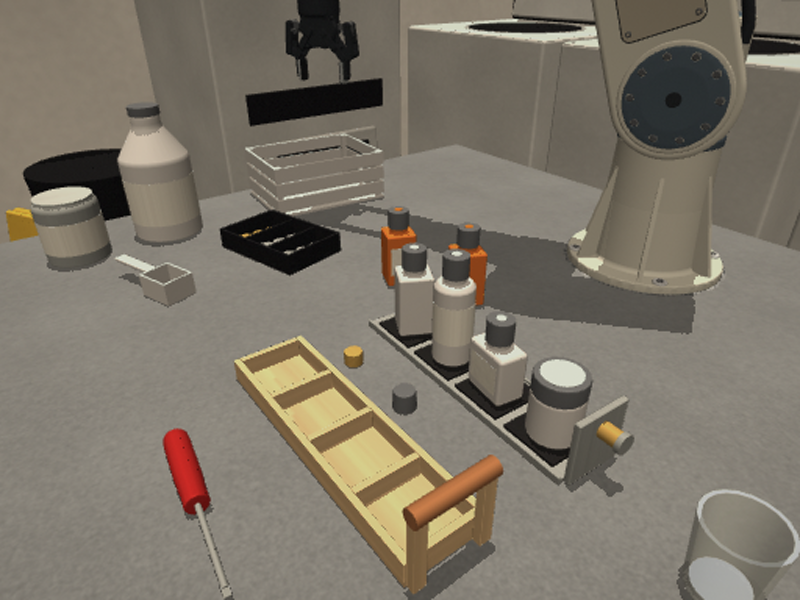

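View pics/top0.png

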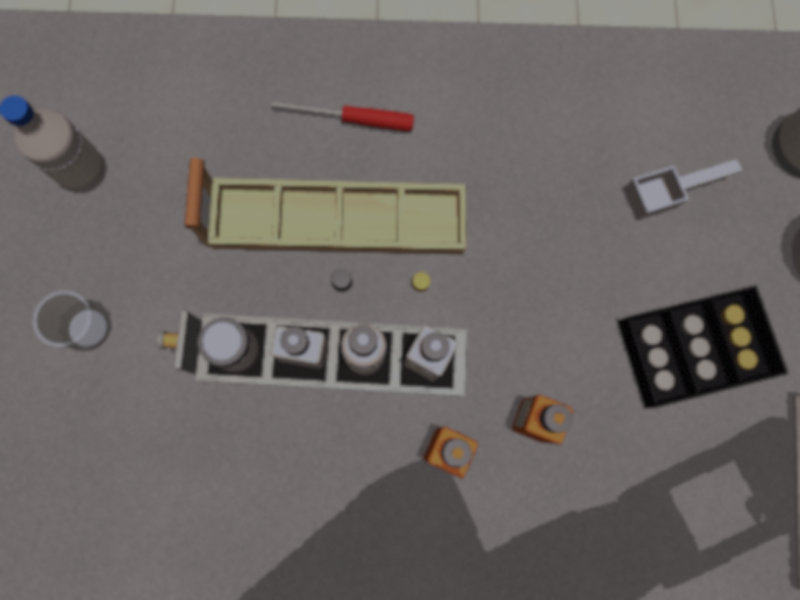

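The tall, flat and jar containers appear once each. In the top view at 800 px, the white square bottle is at (435,348). The orange bottles at (455,453) and (547,418) are look-alikes. The white bottle at (50,140) and the dark objects at the right are clutter. Order from the tap: jar (223,342), flat (298,345), tall (363,347), square (435,348). The caddy handle is on the left at (195,193). I'll check this in close crops.

```bash
python3 - <<'E'
import cv2
t=cv2.imread("top_raw.png")[105:255,110:305]; cv2.imwrite("pics/topc.png",cv2.resize(t,None,fx=4,fy=4,interpolation=cv2.INTER_CUBIC))
t=cv2.imread("scene_raw.png")[150:300,230:425]; cv2.imwrite("pics/scenec.png",cv2.resize(t,None,fx=4,fy=4,interpolation=cv2.INTER_CUBIC))
E
```

```text
(no output)
```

View pics/topc.png

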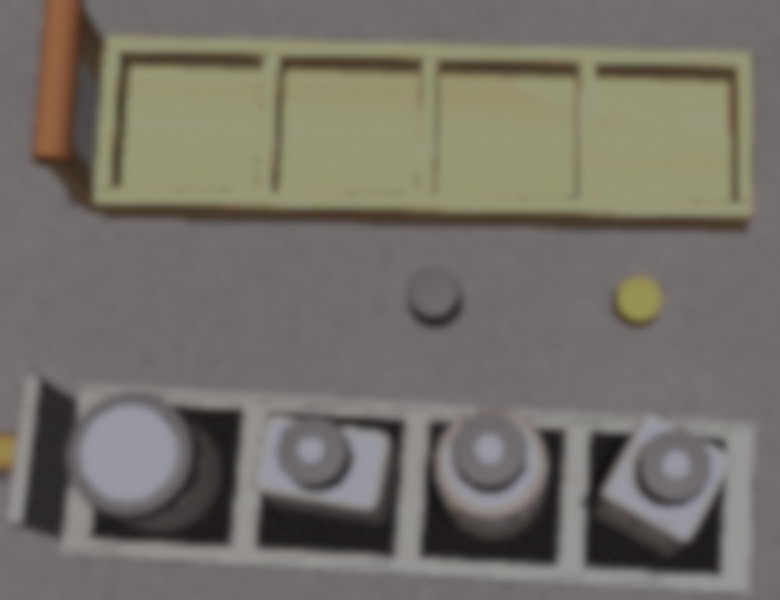

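View pics/scenec.png

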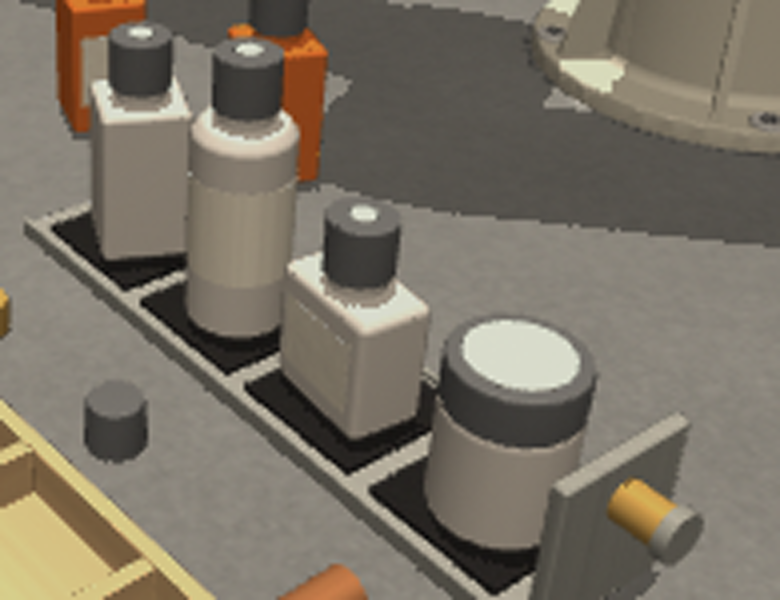

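Close crops confirm the order. Cap tops in the top crop: jar (132,456), flat (313,452), tall (489,450), square (673,467). In the scene crop they are (520,355), (364,213), (250,50), (141,33). Now I'll triangulate these and fit the tray and caddy frames.

```bash
cat > h.py <<'E'
import numpy as np
def ray(cam,u,v):
    d=np.load(f"{cam}.npz");V=d["V"];R=V[:3,:3];c=-R.T@V[:3,3]
    return c,R.T@np.linalg.inv(d["K"])@[u,v,1]
def onz(cam,u,v,z):
    c,r=ray(cam,u,v); return (c+r*(z-c[2])/r[2])[:2]
T=lambda x,y,z:onz("top",110+(x-1.5)/4,105+(y-1.5)/4,z)
S=lambda x,y,z:onz("scene",230+(x-1.5)/4,150+(y-1.5)/4,z)
E
python3 - <<'E'
from h import *
np.set_printoptions(precision=4,suppress=True)
for n,t,s,z in [("jar",(132,456),(520,355),.085),("flat",(313,452),(364,213),.106),("tall",(489,450),(250,50),.150),("square",(673,467),(141,33),.128)]:
    print(n,T(*t,z),S(*s,z))
C=np.array([T(*p,.028) for p in [(106,36),(751,52),(751,213),(94,205)]]);print(C,C.mean(0))
print("caddy +y",(C[0]+C[3]-C[1]-C[2])/2, np.degrees(np.arctan2(*((C[0]+C[3]-C[1]-C[2])[::-1]))))
print("partitions",[T(x,y,.028) for x,y in [(268,130),(428,133),(587,137)]])
for n,p in [("traynear",[(62,550),(748,590)]),("trayfar",[(80,385),(752,423)])]:
    a,b=[T(*q,.006) for q in p];print(n,a,b,np.degrees(np.arctan2(*(a-b)[::-1])))
a,b=T(270,418,.072),T(388,430,.072);print("flat",np.degrees(np.arctan2(*(a-b)[::-1])),np.linalg.norm(a-b))
l,u,r=T(600,490,.094),T(655,416,.094),T(726,463,.094)
for a,b in((l,u),(u,r)):print("sq",np.degrees(np.arctan2(*(a-b)[::-1])),np.linalg.norm(a-b))
# scene yaws: square top face z=.094, flat z=.072
for n,a,b,z in[("sq",(92,86),(105,108),.094),("sq",(105,108),(189,116),.094),("flat",(289,268),(352,335),.072),("flat",(352,335),(428,312),.072)]:
    a,b=S(*a,z),S(*b,z);print(n,np.degrees(np.arctan2(*(a-b)[::-1])),np.linalg.norm(a-b))
E
```

```text
jar [0.4574 0.1865] [0.4585 0.1885]
flat [0.4572 0.1017] [0.4571 0.1021]
tall [0.4526 0.0228] [0.4524 0.0228]
square [ 0.4495 -0.0567] [ 0.45   -0.0578]
[[ 0.6847  0.2267]
 [ 0.6829 -0.1087]
 [ 0.5952 -0.1074]
 [ 0.5935  0.227 ]] [0.6391 0.0594]
caddy +y [0.0001 0.3349] 89.98790729995291
partitions [array([0.6352, 0.141 ]), array([0.6351, 0.059 ]), array([ 0.6345, -0.023 ])]
traynear [0.4209 0.2372] [ 0.4045 -0.1063] 87.27575196741768
trayfar [0.5047 0.2339] [ 0.4897 -0.1096] 87.49265599280977
flat 84.87110138430683 0.0554321773999709
sq 143.85812172508977 0.04250506782429284
sq 56.66614059288297 0.038717128985702766
sq -111.68065779496779 0.024859322712996224
sq -49.06508479187932 0.041899180825417076
flat -104.41428841420078 0.052707842208072606
flat -12.322431925270273 0.03740603057607334
```

```bash
cat >> h.py <<'E'
from workcell import bot,hand,kinematics,get_obs,vision
import cv2
from scipy.spatial.transform import Rotation as Ro
def quat(deg):   # tool down, jaws closing along world angle deg; least wrist turn of the two
    best=None
    for d in (deg,deg+180):
        a=np.radians(d);y=np.array([np.cos(a),np.sin(a),0]);z=np.array([0,0,-1.])
        q=Ro.from_matrix(np.c_[np.cross(y,z),y,z]).as_quat()
        j=kinematics.solve_ik([.55,.05,.25],q)
        if j is not None and (best is None or abs(j[5])<best[0]): best=(abs(j[5]),q)
    return best[1]
G=.002 # grasp point behind the TCP
def snap(cam,name):
    r=vision.read_camera(cam);cv2.imwrite(f"pics/{name}.png",r["frame"][:,:,::-1]);return r
def pick(xy,deg,g,w,lift,opening=.085):
    q=quat(deg);z=.010+g-G
    hand.move_gripper(opening,50)
    bot.reach([*xy,.29],q); bot.servo_line([*xy,z],velocity=.13)
    hand.move_gripper(max(w-.015,0),50); o=get_obs()
    print("grip",o["gripper_width"],o["grip_force"],o["wrist_force"].round(1) if hasattr(o["wrist_force"],"round") else o["wrist_force"])
    bot.servo_line([*xy,lift],velocity=.12)
    print("lift",get_obs()["gripper_width"],"t",get_obs()["time_s"])
def place(xy,deg,g,w,lift):
    q=quat(deg); z=.006+g-G
    bot.reach([*xy,lift],q); bot.servo_line([*xy,z+.012],velocity=.13)
    bot.servo_line([*xy,z+.001],velocity=.03); print("down",np.round(get_obs()["wrist_force"],1))
    hand.move_gripper(min(w+.022,.085)); bot.servo_line([*xy,.29],velocity=.15)
    print("placed t",get_obs()["time_s"])
E
python3 - <<'E'
from h import *
pick((.458,.1875),-2.6,.047,.058,.23)
place((.639,-.064),0,.047,.058,.23)
r=snap("scene","s1")
E
```

```text
grip 0.05708938840704839 52.43200957775116 [-0.7 -0.5  6.5]
lift 0.05705685031781589 t 6.975
down [-0.2  0.4 -2.3]
placed t 12.2
```

View pics/s1.png

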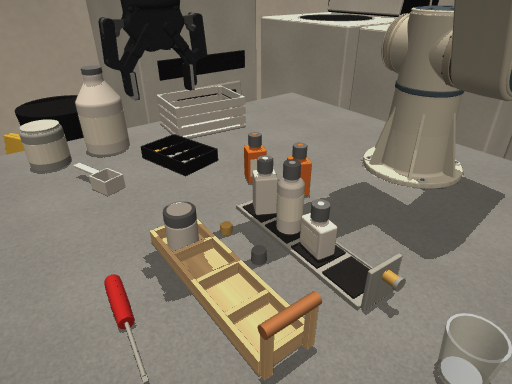

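The jar (180,225) stands in the far well. Next are the flat and tall bottles, then a wrist view over the square.

```bash
python3 - <<'E'
from h import *
pick((.457,.102),-8,.050,.038,.23,.075)
place((.639,.018),0,.050,.038,.23)
pick((.4525,.0228),-2.6,.095,.050,.29)
place((.639,.100),0,.095,.050,.29)
bot.reach([.45,-.057,.32],quat(-2.6))
r=snap("wrist","w1");np.savez("wrist.npz",K=r["intrinsics"],V=r["view"]);snap("scene","s2");snap("top","t2")
E
```

```text
grip 0.037037782412784895 49.61731016635895 [-0.1 -0.6  6.6]
lift 0.037161574457173024 t 17.3917
down [-0.5 -0.1 -1. ]
placed t 22.2
grip 0.04821177189708104 50.16698375889973 [-1.  -1.5  8.4]
lift 0.04846784701379625 t 27.0833
down [ 0.   0.3 -1.4]
placed t 31.725
```

View pics/w1.png

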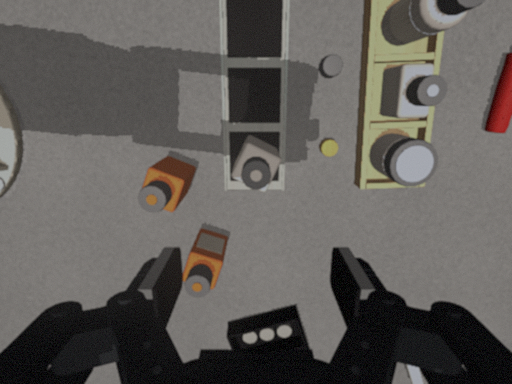

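View pics/s2.png

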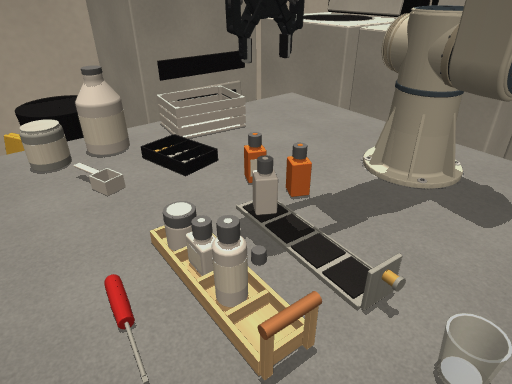

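Jar, flat and tall are in their wells. The square bottle is at (257,165) in the wrist view and (265,185) in the scene view. I'll enlarge these for its yaw.

```bash
python3 - <<'E'
import cv2,numpy as np
f=lambda n,x,y:cv2.resize(cv2.imread(f"pics/{n}.png")[y:y+50,x:x+50],(390,390),interpolation=cv2.INTER_CUBIC)
cv2.imwrite("pics/sq.png",np.hstack([f("w1",232,130),f("t2",250,205)]))
E
```

```text
(no output)
```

View pics/sq.png

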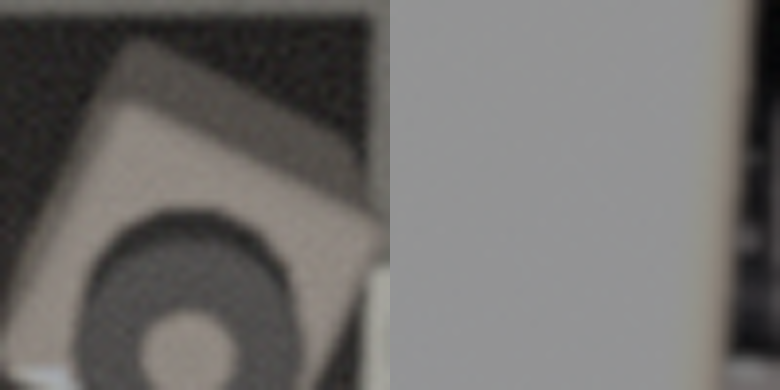

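The left half (wrist crop) shows top-face corners at (125,100), (378,222) and (5,350). The right half is blocked by the arm.

```bash
python3 - <<'E'
from h import *
W=lambda x,y:onz("wrist",232+(x-3.4)/7.8,130+(y-3.4)/7.8,.094)
a,b,c=W(125,100),W(378,222),W(5,350)
ang=[np.degrees(np.arctan2(*(b-a)[::-1])),np.degrees(np.arctan2(*(a-c)[::-1]))]
print(ang,np.linalg.norm(b-a),np.linalg.norm(a-c),(b+c)/2,"cap",onz("wrist",232+185/7.8,130+350/7.8,.128))
yaw=(ang[0]+ang[1]-90)/2
print(yaw)
if -35<yaw<-20:
    pick((.4498,-.057),yaw,.072,.046,.26)
    snap("scene","s3"); print(get_obs()["gripper_width"])
E
```

```text
[np.float64(-28.376610517238685), np.float64(61.19259656749932)] 0.04084116368461203 0.0410726413636255 [ 0.45195235 -0.05511496] cap [ 0.45161913 -0.05705761]
-28.592006974869683
grip 0.04488458125515296 50.545093417167664 [ 0.2 -0.6  6.3]
lift 0.04526417984815573 t 37.5167
0.04523791194526383
```

View pics/s3.png

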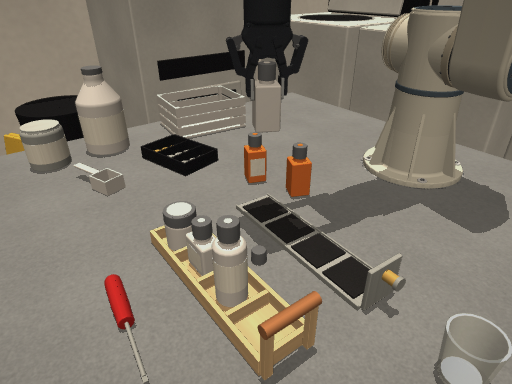

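The square bottle is held upright at (266,95). Now placing it.

```bash
python3 - <<'E'
from h import *
place((.639,.182),0,.072,.046,.26)
bot.reach([.42,-.25,.33],quat(-2.6))
a=snap("scene","f")["frame"];b=snap("top","f2")["frame"]
f=lambda i,x,y,w,h:cv2.resize(i[y:y+h,x:x+w],(400,400))
cv2.imwrite("pics/fin.png",np.hstack([f(a,140,180,200,200),f(b,110,60,200,200)])[:,:,::-1])
E
```

```text
down [-0.1  0.  -2. ]
placed t 42.6417
```

View pics/fin.png

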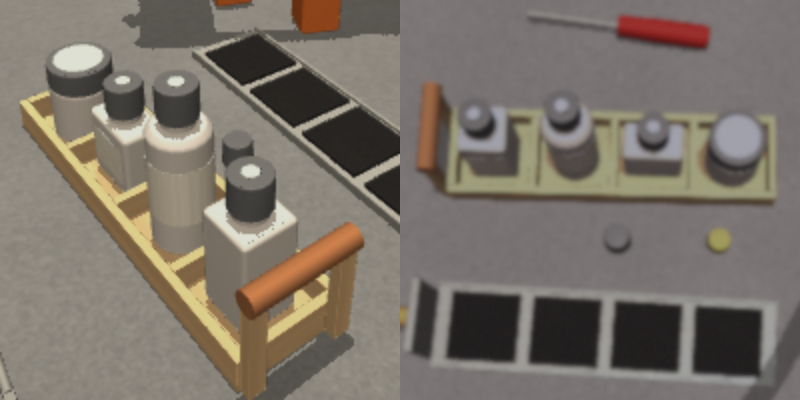

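All four are upright in their wells. In the right half, from the handle: square (480,130), tall (565,130), flat (653,145), jar (735,145). The tray is empty.

```bash
python3 -c "
from workcell import hand_in;print(hand_in())"
```

```text
the job is handed in; nothing more can be done
None
```

The job is handed in: all four containers stand upright in the caddy, one to a well, in the order square, tall, flat, jar from the handle, finished at about 43 s on the robot's clock (limit 86 s).

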